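# Guard a grinding wheel while it rocks on the balancing ways

### The job

The grinding wheel on the balancing stand is to be rocked to see that it runs freely: straddle the arbor end on the robot's side from above with the open fingers, roll the wheel about a third of a turn to one side (either will do), well short of the end stops, and let it go. Let it roll to and fro by itself and guard it all the while, keeping the shaft midway between the fingers and moving with it without touching it, so that it could be caught at any moment. When it has settled to a standstill, stay a second, then lift the gripper well clear and finish; leave the things around the stand alone.

Things in the scene. Friction and masses are not known exactly. Their poses are not given: they have to be found in the camera images.
- stand: Green balancing stand, fixed: base plate 170 x 300 x 14 mm, pillars, and two level steel ways (bars 12 mm wide, 256 mm long) along its y at x = -50 and +50 mm, tops 105 mm above the bench; rubber stop pins at their ends rise 20 mm above them. Origin: centre of its underside, on the bench; x away from the robot (yaw varies), y along the ways, z up.
- arbor_end (a point): Point on the axis of the arbor's brass end spigot on the robot's side (24 mm diameter, 60 mm long, 32 mm of it towards the ways), 97 mm from the wheel's middle, 130 mm above the bench. Travels with the arbor; axes always as the stand's. Guarding here: TCP within 15 mm along the stand's y, 25 mm along x, 20 mm in height; straddle from above, a finger on either side along y.
- arbor (a joint): Arbor position along the stand's +y in m, 0 at the start (heavy side down), stops at -0.080 and 0.080. Rolls without slip on 25 mm radius: wheel angle = value / 0.025. Left free, acceleration is about -0.108 m/s2 x sin(value / 0.025), -30 to +45 % by hidden masses (3 s a small swing, wide ones slower), and 0.007 m/s2 of drag: dies out in some 18 s. 1.6 N holds it a quarter turn off.
- wheel: Blue-grey grinding wheel, 200 mm diameter, 25 mm thick, dark flanges of 106 mm, on an arbor with 50 mm steel journals lying on the ways and a brass spigot at either end; 2.2 kg. Origin: wheel centre on the arbor axis, 130 mm up; x along the arbor away from the robot. Top 230 mm up. Chalk stroke on the light side (up at first); two 50 g brass balance weights on the heavy side, 45 mm off the axis.
- multimeter: Yellow multimeter lying on its back, 150 x 78 x 36 mm; origin centre of underside. Leave it alone.
- tin: Shallow round metal tin, 84 mm across, 28 mm high; origin centre of underside. Leave it alone.
- screwdriver: Screwdriver with a black handle lying on the bench, along its own x; origin underneath it. Leave it alone.
- wood_block: Dark wooden block 85 x 170 x 32 mm; origin centre of underside. Leave it alone.

How it is judged:
By the outcome, as a careful person would: the job done as asked, in the order asked, and still so for the second after the job is handed in, with the robot touching nothing.
It also fails if it takes over 72 s, if anything falls off the work surface, if the arm or the gripper's body presses on something with over 40 N, if the wrist force passes 120 N, or if a joint passes its speed limit or range.

### The arm

A 7-joint arm with a two-finger parallel gripper is mounted at the origin on the work surface. World frame = base frame: x ahead of the robot, y to its left, z up, the work surface at z = 0. Lengths are in m, angles in rad, forces in N, time in s.
With the tool pointing down it reaches from about 0.375 to 0.925 m from the base axis. Payload 3.1 kg.
Tool frame: the origin (TCP) lies between the finger pads, 19 mm behind the fingertips; this is the grasp point; z points along the fingers, x is the direction in which the jaws open and shut, and the axes are right-handed (so a half turn about z gives the same grasp; the last joint's range is limited). The gripper opens to 85 mm and grips with 20 to 120 N. Pads are 22 mm wide; open, the fingers measure 114 mm over their backs; the gripper's body (76 mm by 85 mm) begins 54 mm behind the grasp point. The pads swing forward as they close: fully open they stand 13 mm farther back than shut.
Start: joints at [1.043, 0.383, 0.044, 1.598, -0.018, 1.161, -0.05], TCP at [0.271, -0.591, 0.25] pointing down, gripper open.
Joint ranges: [-2.61, 2.61], [-0.41, 2.15], [-1.48, 1.57], [0, 2.5], [-1.57, 4.71], [0.05, 1.97], [-2.85, 2.85]. Speed limits (rad/s): [2.79, 2.79, 3.14, 3.14, 3.14, 3.14, 3.14].

### API

Orientations are given as a rotation vector (axis times angle).
In Python, from cell import ctrl, viewer, finish_job gives the robot as it stands.
- The arm moves only by the tool drive_tool, never from a script. Its argument "plan" is a list of rows, each a list of 4 numbers: the shift along the tool's x, y, z in m, then the turn about the tool's z in rad. A call has 1 to 12 rows; each row is the pose to reach, as a shift and turn from the pose commanded when the call began, along the tool's axes at that moment; what a row does not reach only later rows make up. A row lasts 1/8 s, in which the tool goes at most 62.5 mm and 10.7 degrees, less where a joint would pass 70% of its speed; a pose out of reach is approached as far as the arm can. A call with a gripper value outside its range is refused whole. "grip" is the finger opening in m, from 0 to 0.0854, set as the call begins (left out, the last holds). The fingers move at their own pace and stop on an object; the grip force is fixed at half the most. Time passes only in rows, so rows that repeat a pose let the fingers close. It gives the time, the measured TCP pose, the force and the opening at its end, in the units of the state.
- ctrl.get_state(): the state, without advancing time (a new reading comes with each control period).
- viewer.camera(name): name is "side" or "top"; returns (picture, depth): 400x640x3 uint8, red, green, blue; 400x640 float32, m along the optical axis (not along the pixel's ray), 0 where there is no reading.
- viewer.calibration(name): a dict with "K" (3x3 intrinsics, pixels), "eye" and "orientation" of the camera in the world. Camera axes: x right, y down, z forward; pixel columns grow to the right and rows downward; lengths in m; the calibration is good to about 2 mm. A picture is of the moment at which its call begins. calibration takes no time and is no camera call.
- finish_job(): hands the job in, once; it reports no verdict.
The state is a dict: "clock": time; "joint_positions": joint angles; "joint_vel": joint speeds; "tau": joint torques, N m; "ee_pos": TCP position; "eef_rot": TCP orientation; "contact_force": force on the tool from outside, world axes, zero at the start; "ft_torque": the same for the moment, N m; "gripper_width": finger opening in m.
Only numpy, scipy, OpenCV 4.12 (cv2) and the standard library are available. Lean on these libraries where they do the work, as an engineer would, in place of code of your own. Each camera call takes 0.05 s, during which the arm holds its last target.

## Working session

There is one attempt and no reset: what is moved stays moved. The work goes in short steps, Python scripts to look and compute and a tool call to move; the robot and the scene stay as the last step left them, time stands still between calls to the robot, and variables do not carry over. Pictures are saved under pics/ and viewed, and the job is handed in when it is done.

Besides the shell and the picture viewer there is one more tool, called after ">>>" by a JSON object that holds its "api" and its "payload". drive_tool: Moves the arm, as the interface text tells. Its arguments: {"type":"object","properties":{"plan":{"type":"array","items":{"type":"array","items":{"type":"number"}}},"grip":{"type":"number"}},"required":["plan"]}

```bash
ls; mkdir -p pics; python3 - <<'E'
from cell import ctrl, viewer
import cv2
print(ctrl.get_state())
for n in ("side","top"):
    c=viewer.calibration(n); print(n,c)
    p,d=viewer.camera(n); cv2.imwrite(f"pics/{n}0.png",p[:,:,::-1])
    import numpy as np; np.save(f"pics/{n}0d.npy",d)
E
```

```text
pics
{'clock': 0.0, 'joint_positions': array([ 1.04318909,  0.38390071,  0.04386512,  1.59959007, -0.01791111,
        1.16115384, -0.04985332]), 'joint_vel': array([-0.0026903 ,  0.00077248,  0.00148157, -0.00074809,  0.0001736 ,
        0.00064743, -0.00077656]), 'tau': array([-5.26119948e-04, -4.33459103e+01,  1.02463625e+00, -2.49510598e+01,
        1.05200149e-02,  1.13981887e-02,  1.02306319e-05]), 'ee_pos': array([ 0.27046348, -0.59007911,  0.24853764]), 'eef_rot': array([-2.64304578,  1.69578075,  0.0036332 ]), 'contact_force': array([ 1.04778689, -0.47415058,  0.30872408]), 'ft_torque': array([ 0.0480857 , -0.04900301,  0.01359266]), 'gripper_width': 0.08540207798148941}
side {'K': array([[452.44852283,   0.        , 322.58826485],
       [  0.        , 452.44852283, 197.64805774],
       [  0.        ,   0.        ,   1.        ]]), 'eye': array([ 0.49923842, -0.74206581,  0.94050234]), 'orientation': array([-2.3959074 ,  0.11257239, -0.02520015])}
top {'K': array([[499.05916963,   0.        , 318.61909882],
       [  0.        , 499.05916963, 205.13953304],
       [  0.        ,   0.        ,   1.        ]]), 'eye': array([ 0.24026724, -0.00503035,  1.37764031]), 'orientation': array([-2.19747292,  1.97908092, -0.23495156])}
```

View pics/side0.png

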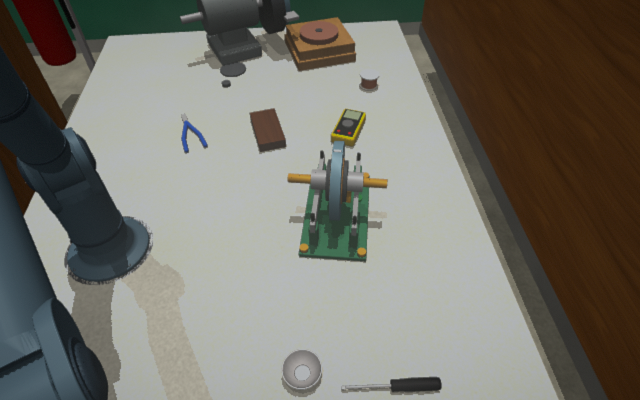

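View pics/top0.png

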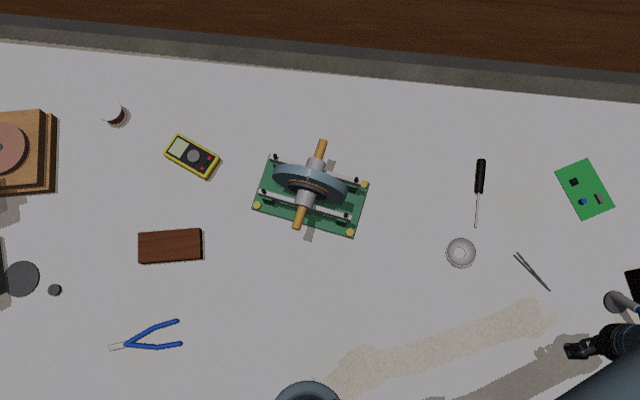

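```bash
cat > h.py <<'E'
import numpy as np, cv2
from scipy.spatial.transform import Rotation as R
from cell import ctrl, viewer
def pts(name,p,d):
    c=viewer.calibration(name);K=c['K'];Rm=R.from_rotvec(c['orientation']).as_matrix()
    v,u=np.mgrid[0:400,0:640]
    r=np.stack([(u-K[0,2])/K[0,0],(v-K[1,2])/K[1,1],np.ones_like(u,float)],-1)
    return (r*d[...,None])@Rm.T+c['eye'], r@Rm.T, c['eye']
def brass(p):
    h=cv2.cvtColor(p,cv2.COLOR_RGB2HSV)
    return ((h[...,0]>10)&(h[...,0]<26)&(h[...,1]>140)&(h[...,2]>90))
E
python3 - <<'E'
from h import *
for n in("side","top"):
    p=cv2.imread(f"pics/{n}0.png")[:,:,::-1].copy(); d=np.load(f"pics/{n}0d.npy")
    P,r,e=pts(n,p,d)
    m=brass(p)
    k,lab,st,ce=cv2.connectedComponentsWithStats(m.astype(np.uint8))
    for i in range(1,k):
        if st[i,4]<25: continue
        q=P[lab==i]; q=q[np.abs(q).sum(1)>0]
        print(n,st[i],ce[i].round(1),'med',np.median(q,0).round(3),'z',np.percentile(q[:,2],[5,95]).round(3))
        if 0.11<np.median(q[:,2])<.15:
            top=q[q[:,2]>np.percentile(q[:,2],50)]
            mu=q[:,:2].mean(0);w=np.linalg.svd(q[:,:2]-mu,full_matrices=False)[2][0]
            t=(q[:,:2]-mu)@w; print('  axis',w, 'len',np.ptp(t), 'ends', mu+w*t.min(), mu+w*t.max())
    # wheel/way tops; wheel points
    hi=P[(P[...,2]>0.16)&(P[...,2]<.235)&(P[...,0]>.3)&(np.abs(P[...,1])<.4)]
    print('hi',len(hi),np.median(hi,0), hi[:,2].max())
    if n=="top":
        # way tops
        w=P[(P[...,2]>0.101)&(P[...,2]<.108)&(P[...,0]>.3)&(np.abs(P[...,1])<.4)]
        print('ways',len(w),w.min(0),w.max(0))
E
```

```text
side [325  18  25  20 120] [338.   25.6] med [0.705 0.993 0.07 ] z [0.066 0.072]
side [287  22  20  13  79] [296.2  27. ] med [0.535 0.997 0.07 ] z [0.066 0.073]
side [331 116  34  29 146] [347.5 136.5] med [0.662 0.342 0.025] z [0.012 0.032]
side [364 173  23  14 165] [373.6 180.9] med [0.69  0.034 0.139] z [0.024 0.143]
  axis [-0.16202568 -0.98678654] len 0.945279904524412 ends [0.70891425 0.18144398] [ 0.55575463 -0.75134551]
side [288 174  22   8 128] [299.2 177.3] med [0.502 0.068 0.139] z [0.133 0.144]
  axis [ 0.00689991 -0.9999762 ] len 0.8235783274680338 ends [0.50129313 0.0815463 ] [ 0.50697575 -0.74201243]
side [300 244   8   7  48] [303.4 247. ] med [ 0.498 -0.064  0.024] z [0.021 0.027]
side [358 248   8   7  50] [361.4 251.1] med [ 0.641 -0.09   0.024] z [0.021 0.027]
hi 1608 [0.60852636 0.06709867 0.19473918] 0.2349966490095724
top [315 140  12  19 106] [320.9 148.4] med [0.69  0.035 0.137] z [0.133 0.144]
  axis [-0.99783397 -0.0657828 ] len 0.4764723398294803 ends [0.71498026 0.03734492] [0.23953998 0.00600123]
top [163 153  56  26  90] [197.4 166.7] med [0.637 0.361 0.028] z [0.024 0.034]
top [292 206  14  24 121] [299.  217.5] med [0.499 0.071 0.139] z [0.134 0.142]
  axis [-0.98307545  0.18320115] len 0.05865671026710628 ends [0.52807724 0.06654921] [0.47041326 0.07729519]
hi 1285 [0.58524049 0.0540393  0.20085878] 0.23421525559228096
ways 524 [ 0.5144728  -0.07844966  0.10100549] [0.67057517 0.19024073 0.10797998]
```

```bash
python3 - <<'E'
from h import *
for n in("side","top"):
    p=cv2.imread(f"pics/{n}0.png")[:,:,::-1].copy(); d=np.load(f"pics/{n}0d.npy")
    P,r,e=pts(n,p,d); m=brass(p)&(d>0)&(P[...,2]>.125)&(P[...,2]<.148)&(np.abs(P[...,1]-.05)<.08)
    q=P[m]; a=q[q[:,0]<.58]; b=q[q[:,0]>.6]
    for s in (a,b): print(n,len(s),s.mean(0).round(4),s[:,0].min(),s[:,0].max())
    dirn=b.mean(0)-a.mean(0); print('yaw',np.arctan2(dirn[1],dirn[0]),np.linalg.norm(dirn[:2]),'mid',(a.mean(0)+b.mean(0))/2)
    # axis fit by line through both
    w=P[(d>0)&(P[...,2]>0.101)&(P[...,2]<.109)&(abs(P[...,0]-.6)<.15)&(abs(P[...,1]-.05)<.2)]
    if len(w)>30:
        (c,sz,an)=cv2.minAreaRect(w[:,:2].astype(np.float32)); print('ways rect',c,sz,an)
    g=cv2.cvtColor(p,cv2.COLOR_RGB2HSV); mg=(g[...,0]>50)&(g[...,0]<90)&(g[...,1]>80)&(d>0)&(abs(P[...,2]-.014)<.006)&(abs(P[...,0]-.6)<.2)&(abs(P[...,1]-.05)<.22)
    (c,sz,an)=cv2.minAreaRect(P[mg][:,:2].astype(np.float32)); print('base',c,sz,an, mg.sum())
E
```

```text
side 127 [0.5015 0.0675 0.1391] 0.47334151861788903 0.5262438310709304
side 143 [0.6872 0.0332 0.1388] 0.6605011565301343 0.7155606371943588
yaw -0.18276410026200257 0.1888608911705255 mid [0.5943088  0.05032081 0.13897348]
ways rect (0.5946367979049683, 0.05564664304256439) (0.258101224899292, 0.11195990443229675) 79.43604278564453
base (0.5898488759994507, 0.028795070946216583) (0.24996262788772583, 0.1658676713705063) 79.47759246826172 1649
top 121 [0.4997 0.0718 0.138 ] 0.46960234684817426 0.52921038562395
top 105 [0.6897 0.0358 0.1378] 0.6632509785204233 0.7147620412048683
yaw -0.18747298935393764 0.1934735311665093 mid [0.59469879 0.05381598 0.13788086]
ways rect (0.5928679704666138, 0.05586116760969162) (0.2548241913318634, 0.11373008787631989) 79.40991973876953
base (0.5904113054275513, 0.05552148073911667) (0.2980673313140869, 0.16596662998199463) 79.90837097167969 2120
```

```bash
cat >> h.py <<'E'
YAW=-0.182; SX=np.array([np.cos(YAW),np.sin(YAW),0]); SY=np.array([-np.sin(YAW),np.cos(YAW),0])
END0=np.array([0.498,0.072,0.130])
def tool(s=None):
    s=s or ctrl.get_state(); return s['ee_pos'],R.from_rotvec(s['eef_rot']).as_matrix()
def report():
    s=ctrl.get_state(); p,M=tool(s); d=p-END0
    print('t',round(s['clock'],3),'tcp',p.round(4),'stand rel end0: x %.4f y %.4f z %.4f'%(d@SX,d@SY,d[2]),'F',s['contact_force'].round(2),'w',round(s['gripper_width'],4))
    print('toolx.SY %.4f ang err %.4f toolz'%(M[:,0]@SY,np.arctan2(M[:,0]@SX,-M[:,0]@SY)),M[:,2].round(4))
E
python3 - <<'E'
from h import *
report(); p,M=tool()
T=np.array([END0[0],END0[1],0.25]); print('shift to above', M.T@(T-p))
print('turn', R.from_matrix(M.T@np.stack([-SY,-SX,[0,0,-1]],1)).as_rotvec())
E
```

```text
t 0.1 tcp [ 0.2705 -0.5901  0.2487] stand rel end0: x -0.1039 y -0.6924 z 0.1187 F [-0.15  0.3   0.13] w 0.0851
toolx.SY -0.8185 ang err 0.6119 toolz [-0.0011  0.0022 -1.    ]
shift to above [-5.07050413e-01 -4.82748427e-01 -1.43971470e-04]
turn [0.00086662 0.00233567 0.61193957]
```

>>> {"api": "drive_tool", "payload": {"plan": [[-0.015, -0.014, 0, 0.02], [-0.045, -0.043, 0, 0.06], [-0.085, -0.081, 0, 0.11], [-0.13, -0.124, 0, 0.16], [-0.175, -0.167, 0, 0.22], [-0.22, -0.21, 0, 0.28], [-0.265, -0.252, 0, 0.34], [-0.31, -0.295, 0, 0.4], [-0.355, -0.338, 0, 0.46], [-0.395, -0.376, 0, 0.52], [-0.43, -0.41, 0, 0.57], [-0.45, -0.429, 0, 0.612]], "grip": 0.085}}

```text
clock: 1.6
ee_pos: [0.4735, 0.0003, 0.2498]
eef_rot: [-2.013, 2.411, 0.001]
contact_force: [-0.5, -0.4, -0.1]
gripper_width: 0.0851
```

```bash
python3 - <<'E'
from h import *
report(); p,M=tool()
T=np.array([END0[0],END0[1],0.25]); print('shift to above', M.T@(T-p))
E
```

```text
t 1.6 tcp [4.735e-01 3.000e-04 2.498e-01] stand rel end0: x -0.0112 y -0.0750 z 0.1198 F [-0.54 -0.38 -0.06] w 0.0851
toolx.SY -1.0000 ang err 0.0026 toolz [-1.e-04  8.e-04 -1.e+00]
shift to above [-0.07496593 -0.01135318 -0.00013916]
```

>>> {"api": "drive_tool", "payload": {"plan": [[-0.025, -0.004, 0, 0], [-0.05, -0.008, 0, 0], [-0.068, -0.011, 0, 0], [-0.075, -0.011, 0, 0], [-0.075, -0.011, 0.02, 0], [-0.075, -0.011, 0.04, 0], [-0.075, -0.011, 0.05, 0], [-0.075, -0.011, 0.05, 0]]}}

```text
clock: 2.6
ee_pos: [0.497, 0.0681, 0.1992]
eef_rot: [2.008, -2.413, -0.002]
contact_force: [0.4, 0.0, -0.4]
gripper_width: 0.0848
```

```bash
cat >> h.py <<'E'
REF=None
def far(p,d,z0=.125):
    "far spigot centroid in the side picture (brass, right of the wheel)"
    P,r,e=pts('side',p,d)
    m=brass(p)&(d>0)&(P[...,2]>z0)&(P[...,2]<.148)
    S=(P-np.array([0.5945,0.055,0.13]))@np.stack([SX,SY,[0,0,1]],1)
    m&=(S[...,0]>.06)&(S[...,0]<.13)&(abs(S[...,1])<.11)
    q=S[m]; return q.mean(0),len(q),m
E
python3 - <<'E'
from h import *
report()
for n in("side","top"):
    p,d=viewer.camera(n)
    if n=="side": print(far(p,d)[:2])
    cv2.imwrite(f"pics/{n}1.png",p[:,:,::-1]); np.save(f"pics/{n}1d.npy",d)
p=cv2.imread("pics/side0.png")[:,:,::-1].copy(); print(far(p,np.load("pics/side0d.npy"))[:2])
a=cv2.imread("pics/side1.png")[100:280,220:460]; b=cv2.imread("pics/top1.png")[100:280,180:420]
cv2.imwrite("pics/c1.png",cv2.resize(np.vstack([a,b]),None,fx=1.66,fy=1.66,interpolation=cv2.INTER_CUBIC))
E
```

```text
t 2.6 tcp [0.497  0.0681 0.1992] stand rel end0: x -0.0003 y -0.0040 z 0.0692 F [ 0.41  0.01 -0.35] w 0.0848
toolx.SY -1.0000 ang err -0.0008 toolz [-2.e-03 -4.e-04 -1.e+00]
(array([ 0.09506265, -0.00484706,  0.00876745]), 144)
(array([ 0.0950893 , -0.00470867,  0.00880924]), 143)
```

View pics/c1.png

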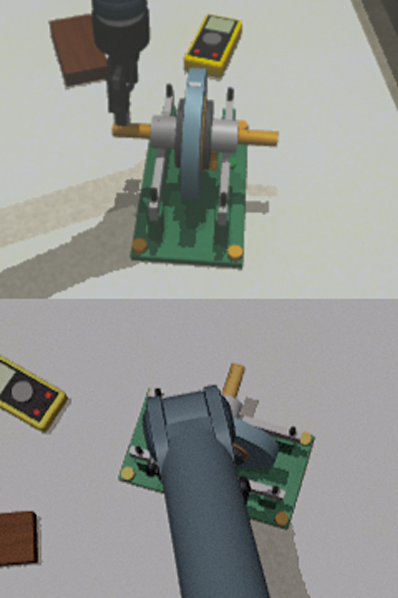

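>>> {"api": "drive_tool", "payload": {"plan": [[-0.004, 0, 0.01, 0], [-0.004, 0, 0.03, 0], [-0.004, 0, 0.05, 0], [-0.004, 0, 0.068, 0], [-0.004, 0, 0.077, 0], [-0.004, 0, 0.077, 0]]}}

```text
clock: 3.45
ee_pos: [0.498, 0.0727, 0.1223]
eef_rot: [2.01, -2.413, -0.001]
contact_force: [-0.1, 0.3, -0.3]
gripper_width: 0.085
```

```bash
python3 - <<'E'
from h import *
report()
p,d=viewer.camera("side")
print(far(p,d)[:2])
cv2.imwrite(f"pics/side2.png",p[:,:,::-1])
cv2.imwrite("pics/c2.png",cv2.resize(p[100:280,220:460,::-1],None,fx=3,fy=3,interpolation=cv2.INTER_CUBIC))
report()
E
```

```text
t 3.45 tcp [0.498  0.0727 0.1223] stand rel end0: x -0.0001 y 0.0007 z -0.0077 F [-0.11  0.33 -0.26] w 0.085
toolx.SY -1.0000 ang err -0.0000 toolz [-0.0014  0.     -1.    ]
(array([ 0.09513484, -0.00423775,  0.00836117]), 143)
t 3.5 tcp [0.4986 0.0728 0.123 ] stand rel end0: x 0.0004 y 0.0009 z -0.0070 F [ 0.23 -0.6   0.66] w 0.085
toolx.SY -1.0000 ang err 0.0000 toolz [ 0.e+00  2.e-04 -1.e+00]
```

View pics/c2.png

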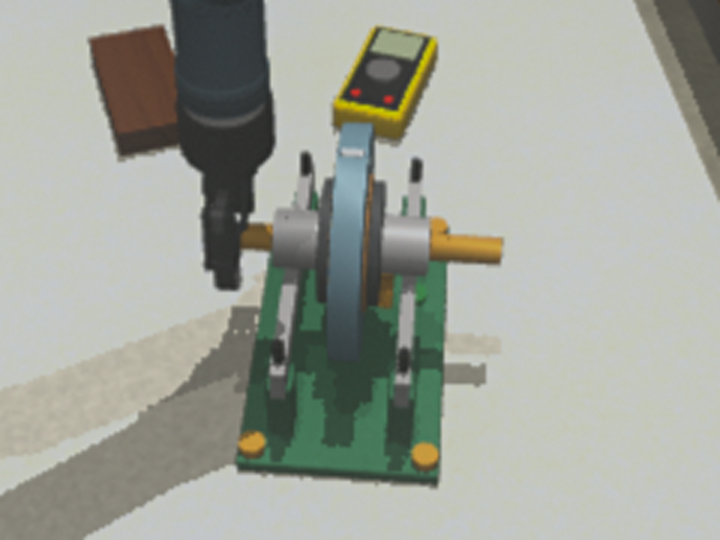

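>>> {"api": "drive_tool", "payload": {"plan": [[-0.008, 0, 0, 0], [-0.016, 0, 0, 0], [-0.022, 0, 0, 0], [-0.026, 0, 0, 0], [-0.0285, 0, 0, 0], [-0.031, 0, 0, 0], [-0.0335, 0, 0, 0], [-0.0365, 0, 0, 0], [-0.04, 0, 0, 0], [-0.044, 0, 0, 0], [-0.048, 0, 0, 0], [-0.052, 0, 0, 0]]}}

```text
clock: 5.0
ee_pos: [0.5082, 0.1243, 0.1231]
eef_rot: [-2.009, 2.414, 0.0]
contact_force: [0.3, -1.6, 1.2]
gripper_width: 0.085
```

```bash
cat >> h.py <<'E'
Y0=-0.0047
def meas(tag=None):
    t=ctrl.get_state()['clock']; p,d=viewer.camera("side"); c,n,m=far(p,d)
    if tag: cv2.imwrite(f"pics/{tag}.png",p[:,:,::-1])
    return t,c[1]-Y0,n
E
python3 - <<'E'
from h import *
report(); print(meas('s3')); report()
E
```

```text
t 5.0 tcp [0.5082 0.1243 0.1231] stand rel end0: x 0.0005 y 0.0533 z -0.0069 F [ 0.25 -1.64  1.19] w 0.085
toolx.SY -1.0000 ang err -0.0003 toolz [ 6.e-04  6.e-04 -1.e+00]
(5.0, np.float64(0.019515919204956312), 137)
t 5.05 tcp [0.5083 0.1256 0.1232] stand rel end0: x 0.0004 y 0.0546 z -0.0068 F [-0.73  0.36  0.24] w 0.0849
toolx.SY -1.0000 ang err 0.0008 toolz [ 0.0013  0.002  -1.    ]
```

>>> {"api": "drive_tool", "payload": {"plan": [[-0.003, 0, 0, 0], [-0.0065, 0, 0, 0], [-0.0105, 0, 0, 0], [-0.0145, 0, 0, 0], [-0.0185, 0, 0, 0], [-0.022, 0, 0, 0], [-0.025, 0, 0, 0], [-0.0275, 0, 0, 0], [-0.0295, 0, 0, 0], [-0.031, 0, 0, 0], [-0.032, 0, 0, 0], [-0.032, 0, 0, 0]]}}

```text
clock: 6.55
ee_pos: [0.5137, 0.1567, 0.1231]
eef_rot: [-2.011, 2.412, 0.001]
contact_force: [-0.1, 0.1, -0.6]
gripper_width: 0.0852
```

```bash
python3 - <<'E'
from h import *
report(); print(meas('s4')); report(); print(meas('s5')); report()
E
```

```text
t 6.55 tcp [0.5137 0.1567 0.1231] stand rel end0: x 0.0001 y 0.0862 z -0.0069 F [-0.07  0.13 -0.57] w 0.0852
toolx.SY -1.0000 ang err 0.0012 toolz [ 6.0e-04  1.7e-03 -1.0e+00]
(6.55, np.float64(0.057191455334928636), 129)
t 6.6 tcp [0.5136 0.1564 0.123 ] stand rel end0: x 0.0001 y 0.0858 z -0.0070 F [-0.22 -0.37 -0.17] w 0.0847
toolx.SY -1.0000 ang err 0.0009 toolz [ 4.0e-04  1.3e-03 -1.0e+00]
(6.6, np.float64(0.05741289641554265), 129)
t 6.65 tcp [0.5136 0.1561 0.123 ] stand rel end0: x 0.0001 y 0.0855 z -0.0070 F [ 0.39  1.42 -0.01] w 0.0852
toolx.SY -1.0000 ang err 0.0006 toolz [ 2.e-04  1.e-03 -1.e+00]
```

>>> {"api": "drive_tool", "payload": {"plan": [[0, 0, 0, 0], [0, 0, 0, 0], [0, 0, 0, 0], [0, 0, 0, 0], [0, 0, 0, 0], [0, 0, 0, 0]]}}

```text
clock: 7.4
ee_pos: [0.513, 0.1538, 0.1224]
eef_rot: [2.007, -2.413, 0.001]
contact_force: [0.7, -3.6, -2.0]
gripper_width: 0.0851
```

```bash
python3 - <<'E'
from h import *
report(); 
for i in range(4): print(meas('s6')); report()
E
```

```text
t 7.4 tcp [0.513  0.1538 0.1224] stand rel end0: x -0.0000 y 0.0831 z -0.0076 F [ 0.74 -3.62 -2.04] w 0.0851
toolx.SY -1.0000 ang err -0.0010 toolz [-0.0019 -0.0022 -1.    ]
(7.4, np.float64(0.04781413217273391), 130)
t 7.45 tcp [0.513  0.1532 0.1222] stand rel end0: x 0.0000 y 0.0826 z -0.0078 F [-0.35 -4.41 -2.24] w 0.0851
toolx.SY -1.0000 ang err -0.0012 toolz [-0.0022 -0.0028 -1.    ]
(7.45, np.float64(0.047201317425771216), 129)
t 7.5 tcp [0.513  0.1532 0.1221] stand rel end0: x 0.0000 y 0.0825 z -0.0079 F [-0.47 -3.9  -1.67] w 0.0849
toolx.SY -1.0000 ang err -0.0015 toolz [-0.0022 -0.0027 -1.    ]
(7.5, np.float64(0.047507598848425175), 128)
t 7.55 tcp [0.5131 0.1535 0.1222] stand rel end0: x 0.0001 y 0.0828 z -0.0078 F [ 0.26 -2.24 -2.13] w 0.0849
toolx.SY -1.0000 ang err -0.0016 toolz [-0.002  -0.0022 -1.    ]
(7.55, np.float64(0.04771917004322226), 129)
t 7.6 tcp [0.5132 0.1539 0.1224] stand rel end0: x 0.0001 y 0.0832 z -0.0076 F [-1.   -3.11 -0.81] w 0.085
toolx.SY -1.0000 ang err -0.0014 toolz [-0.0016 -0.0016 -1.    ]
```

View pics/s6.png

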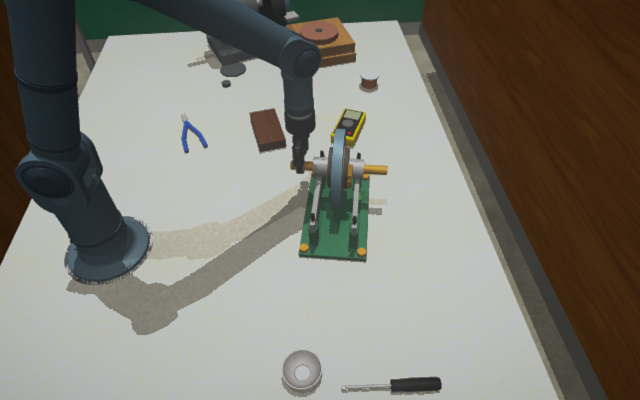

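>>> {"api": "drive_tool", "payload": {"plan": [[-0.0004, 0, 0, 0], [-0.001, 0, 0, 0], [-0.0017, 0, 0, 0], [-0.0025, 0, 0, 0], [-0.0033, 0, 0, 0], [-0.004, 0, 0, 0], [-0.0045, 0, 0, 0], [-0.005, 0, 0, 0], [-0.005, 0, 0, 0], [-0.005, 0, 0, 0], [-0.005, 0, 0, 0], [-0.005, 0, 0, 0]]}}

```text
clock: 9.1
ee_pos: [0.5147, 0.1608, 0.1233]
eef_rot: [-2.01, 2.413, 0.0]
contact_force: [0.3, -0.9, 0.2]
gripper_width: 0.0857
```

```bash
python3 - <<'E'
from h import *
report(); 
for i in range(2): print(meas('s7')); report()
p,d=viewer.camera("top")
def topfar(p,d):
    P,r,e=pts('top',p,d); S=(P-np.array([0.5945,0.055,0.13]))@np.stack([SX,SY,[0,0,1]],1)
    m=brass(p)&(d>0)&(S[...,0]>.065)&(S[...,0]<.13)&(abs(S[...,1])<.11)&(P[...,2]>.13)&(P[...,2]<.148)
    return S[m].mean(0),m.sum()
print(topfar(p,d)); print(topfar(cv2.imread("pics/top0.png")[:,:,::-1].copy(),np.load("pics/top0d.npy")))
report(); print(meas())
E
```

```text
t 9.1 tcp [0.5147 0.1608 0.1233] stand rel end0: x 0.0004 y 0.0903 z -0.0067 F [ 0.34 -0.89  0.23] w 0.0857
toolx.SY -1.0000 ang err 0.0002 toolz [ 6.e-04  7.e-04 -1.e+00]
(9.1, np.float64(0.05629877954484128), 125)
t 9.15 tcp [0.5147 0.1607 0.1232] stand rel end0: x 0.0004 y 0.0903 z -0.0068 F [ 0.49 -1.16  0.37] w 0.0845
toolx.SY -1.0000 ang err 0.0003 toolz [ 5.e-04  6.e-04 -1.e+00]
(9.15, np.float64(0.05650592160361109), 125)
t 9.2 tcp [0.5147 0.1606 0.1232] stand rel end0: x 0.0004 y 0.0901 z -0.0068 F [-0.52 -0.84  0.5 ] w 0.0848
toolx.SY -1.0000 ang err 0.0002 toolz [ 4.e-04  5.e-04 -1.e+00]
(array([0.09846692, 0.05358704, 0.00774878]), np.int64(83))
(array([ 0.09700507, -0.00161532,  0.00787348]), np.int64(104))
t 9.25 tcp [0.5146 0.1604 0.1231] stand rel end0: x 0.0004 y 0.0900 z -0.0069 F [-0.55 -1.16  0.13] w 0.0849
toolx.SY -1.0000 ang err 0.0001 toolz [ 3.e-04  3.e-04 -1.e+00]
(9.25, np.float64(0.056231982733317476), 122)
```

>>> {"api": "drive_tool", "payload": {"plan": [[0.0005, 0, 0, 0], [0.001, 0, 0, 0], [0.0016, 0, 0, 0], [0.0022, 0, 0, 0], [0.0028, 0, 0, 0], [0.0033, 0, 0, 0], [0.0035, 0, 0, 0], [0.0035, 0, 0, 0], [0.0035, 0, 0, 0], [0.0035, 0, 0, 0], [0.0035, 0, 0, 0], [0.0035, 0, 0, 0]]}}

```text
clock: 10.8
ee_pos: [0.5139, 0.1569, 0.123]
eef_rot: [-2.01, 2.414, 0.0]
contact_force: [0.1, -0.4, 0.3]
gripper_width: 0.0851
```

```bash
python3 - <<'E'
from h import *
report(); 
for i in range(3): print(meas('s8')); 
report()
E
```

```text
t 10.8 tcp [0.5139 0.1569 0.123 ] stand rel end0: x 0.0003 y 0.0864 z -0.0070 F [ 0.12 -0.42  0.34] w 0.0851
toolx.SY -1.0000 ang err -0.0001 toolz [ 0.e+00  2.e-04 -1.e+00]
(10.8, np.float64(0.05220100732836327), 124)
(10.85, np.float64(0.052025703361254255), 127)
(10.9, np.float64(0.052370482093666966), 123)
t 10.95 tcp [0.5139 0.1569 0.1231] stand rel end0: x 0.0003 y 0.0864 z -0.0069 F [-0.56 -1.63 -0.96] w 0.0845
toolx.SY -1.0000 ang err -0.0001 toolz [ 0.e+00  1.e-04 -1.e+00]
```

```bash
cat > g.py <<'E'
import sys,json,os
from h import *
from scipy.optimize import least_squares
from scipy.integrate import solve_ivp
C=.004
def sim(prm,ts):
    A,dr,t0,v0=prm
    f=lambda t,s:[s[1],-A*np.sin(s[0]/.025)-dr*np.tanh(s[1]/.001)]
    ts=np.asarray(ts); T=np.linspace(t0,max(ts.max(),t0+.01)+.01,int((ts.max()-t0)/.02)+10)
    s=solve_ivp(f,(T[0],T[-1]),[v0,0],t_eval=T,rtol=1e-6,atol=1e-8,max_step=.05,method='LSODA')
    return np.interp(ts,s.t,s.y[0]), np.interp(ts,s.t,s.y[1])
def go(cmd,nrow=12,npic=1,lead=.0,tag=None,wt=None):
    L=json.load(open('log.json')) if os.path.exists('log.json') else []
    s=ctrl.get_state(); y=(s['ee_pos']-END0)@SY; tb=s['clock']
    for i in range(npic):
        t,v,n=meas(tag); L.append([t,float(v),n])
    json.dump(L,open('log.json','w'))
    p0=np.array([.108,.007,10.97,.0522]); sg=np.array([.03,.002,.03,.0006])
    D=np.array([l for l in L if l[2]>60])
    def res(p): return np.r_[(sim(p,D[:,0])[0]-D[:,1])/.0007,(p-p0)/sg]
    o=least_squares(res,p0,x_scale=sg,loss='soft_l1',diff_step=1e-3); p=o.x
    print('prm',p.round(4),'last resid mm',((D[:,1]-sim(p,D[:,0])[0])*1e3).round(1)[-6:])
    vb=sim(p,[tb])[0][0]
    print('tcp y at call end %.4f cmd %.4f | shaft %.4f -> off centre %.1f mm'%(y,cmd,vb+C,(y-vb-C)*1e3), 'n',D[-1,2],'F',s['contact_force'].round(1))
    now=ctrl.get_state()['clock']; te=now+np.arange(1,nrow+1)*.125
    v,vel=sim(p,te+lead); sh=cmd-(v+C)
    print('now',now,'v now %.4f'%sim(p,[now])[0][0]); print('rows',(sh).round(3).tolist()); print('vel mm/s',(vel*1e3).round(0).astype(int).tolist())
E
python3 -c "
from g import *
print((sim([.108,.007,0,.0522],np.arange(0,20,.5))[0]*1e3).round(1))"
```

```text
[ 52.2  40.9   6.3 -31.7 -45.4 -32.6   1.9  33.1  38.5  18.4 -15.3 -34.3
 -27.1   0.3  25.8  28.6   9.1 -16.9 -26.3 -13.8   9.6  22.5  15.2  -4.4
 -18.2 -14.7   1.1  14.2  12.9   0.8 -10.5 -10.6  -1.7   7.2   7.9   2.
  -4.2  -5.   -1.9   1.5]
```

>>> {"api": "drive_tool", "payload": {"plan": [[0.028, 0, 0, 0], [0.033, 0, 0, 0], [0.036, 0, 0, 0], [0.041, 0, 0, 0]]}}

```text
clock: 11.45
ee_pos: [0.5068, 0.1177, 0.1233]
eef_rot: [-2.011, 2.411, 0.001]
contact_force: [-0.6, 0.8, 0.2]
gripper_width: 0.0853
```

```bash
python3 -c "
from g import *
go(.0866-.041,npic=2,lead=.03,tag='r1')"
```

```text
prm [1.04600e-01 7.00000e-03 1.09689e+01 5.22000e-02] last resid mm [-0.3  0.3]
tcp y at call end 0.0465 cmd 0.0456 | shaft 0.0461 -> off centre 0.5 mm n 131.0 F [-0.6  0.8  0.2]
now 11.55 v now 0.0373
rows [0.014, 0.023, 0.033, 0.043, 0.053, 0.063, 0.071, 0.077, 0.082, 0.085, 0.087, 0.086]
vel mm/s [-67, -77, -83, -84, -80, -71, -59, -45, -31, -17, -4, 9]
```

>>> {"api": "drive_tool", "payload": {"plan": [[0.014, 0, 0, 0], [0.023, 0, 0, 0], [0.033, 0, 0, 0], [0.043, 0, 0, 0], [0.053, 0, 0, 0]]}}

```text
clock: 12.18
ee_pos: [0.4968, 0.0635, 0.123]
eef_rot: [2.01, -2.415, 0.0]
contact_force: [-0.7, 0.1, 0.2]
gripper_width: 0.0847
```

```bash
python3 -c "
from g import *
go(.0866-.041-.053,npic=1,lead=.03,tag='r2')"
```

```text
prm [9.68000e-02 7.10000e-03 1.09566e+01 5.20000e-02] last resid mm [-0.4  0.1  0.1]
tcp y at call end -0.0086 cmd -0.0074 | shaft -0.0026 -> off centre -6.1 mm n 146.0 F [-0.7  0.1  0.2]
now 12.225 v now -0.0105
rows [0.01, 0.018, 0.024, 0.029, 0.032, 0.033, 0.033, 0.031, 0.028, 0.024, 0.018, 0.011]
vel mm/s [-67, -56, -43, -30, -17, -4, 7, 18, 29, 41, 51, 61]
```

>>> {"api": "drive_tool", "payload": {"plan": [[0.01, 0, 0, 0], [0.018, 0, 0, 0], [0.024, 0, 0, 0], [0.029, 0, 0, 0], [0.032, 0, 0, 0], [0.033, 0, 0, 0]]}}

```text
clock: 12.98
ee_pos: [0.4909, 0.0318, 0.123]
eef_rot: [-2.01, 2.414, 0.0]
contact_force: [0.5, -0.8, -0.2]
gripper_width: 0.085
```

```bash
python3 -c "
from g import *
go(.0866-.041-.053-.033,npic=2,lead=.02,tag='r3')"
```

```text
prm [9.72000e-02 7.50000e-03 1.09564e+01 5.19000e-02] last resid mm [-0.4  0.1  0.   0.1  0. ]
tcp y at call end -0.0408 cmd -0.0404 | shaft -0.0398 -> off centre -1.0 mm n 155.0 F [ 0.5 -0.8 -0.2]
now 13.075 v now -0.0439
rows [-0.002, -0.005, -0.009, -0.014, -0.021, -0.029, -0.037, -0.046, -0.055, -0.063, -0.07, -0.075]
vel mm/s [16, 27, 38, 49, 59, 66, 71, 71, 67, 60, 49, 37]
```

>>> {"api": "drive_tool", "payload": {"plan": [[-0.002, 0, 0, 0], [-0.005, 0, 0, 0], [-0.009, 0, 0, 0], [-0.014, 0, 0, 0], [-0.021, 0, 0, 0], [-0.029, 0, 0, 0], [-0.037, 0, 0, 0], [-0.046, 0, 0, 0]]}}

```text
clock: 14.08
ee_pos: [0.4994, 0.0777, 0.123]
eef_rot: [-2.01, 2.414, 0.0]
contact_force: [-0.6, -0.1, 0.4]
gripper_width: 0.0847
```

```bash
python3 -c "
from g import *
go(-.0404+.046,npic=1,lead=.02,tag='r4')"
```

```text
prm [9.90000e-02 7.80000e-03 1.09644e+01 5.19000e-02] last resid mm [-0.5 -0.   0.3  0.  -0.1  0.1]
tcp y at call end 0.0059 cmd 0.0056 | shaft 0.0061 -> off centre -0.2 mm n 145.0 F [-0.6 -0.1  0.4]
now 14.125 v now 0.0056
rows [-0.014, -0.021, -0.027, -0.032, -0.035, -0.036, -0.035, -0.034, -0.03, -0.026, -0.02, -0.013]
vel mm/s [63, 54, 42, 30, 16, 3, -9, -20, -31, -42, -51, -58]
```

Tracking well; longer strides now.

>>> {"api": "drive_tool", "payload": {"plan": [[-0.014, 0, 0, 0], [-0.021, 0, 0, 0], [-0.027, 0, 0, 0], [-0.032, 0, 0, 0], [-0.035, 0, 0, 0], [-0.036, 0, 0, 0], [-0.035, 0, 0, 0], [-0.034, 0, 0, 0], [-0.03, 0, 0, 0]]}}

```text
clock: 15.25
ee_pos: [0.5047, 0.1065, 0.123]
eef_rot: [-2.01, 2.414, 0.0]
contact_force: [0.5, -0.2, -0.6]
gripper_width: 0.0854
```

```bash
python3 -c "
from g import *
go(.0056+.03,npic=1,lead=.02,tag='r5')"
```

```text
prm [9.92000e-02 7.10000e-03 1.09725e+01 5.17000e-02] last resid mm [0.  0.4 0.4 0.3 0.4 0.5]
tcp y at call end 0.0351 cmd 0.0356 | shaft 0.0379 -> off centre -2.8 mm n 137.0 F [ 0.5 -0.2 -0.6]
now 15.3 v now 0.0323
rows [0.005, 0.011, 0.018, 0.026, 0.034, 0.042, 0.049, 0.055, 0.06, 0.063, 0.065, 0.064]
vel mm/s [-45, -54, -61, -65, -64, -60, -53, -43, -31, -19, -6, 6]
```

>>> {"api": "drive_tool", "payload": {"plan": [[0.005, 0, 0, 0], [0.011, 0, 0, 0], [0.018, 0, 0, 0], [0.026, 0, 0, 0], [0.034, 0, 0, 0], [0.042, 0, 0, 0], [0.049, 0, 0, 0], [0.055, 0, 0, 0], [0.06, 0, 0, 0]]}}

```text
clock: 16.42
ee_pos: [0.4938, 0.0472, 0.123]
eef_rot: [-2.01, 2.414, 0.0]
contact_force: [-0.5, -1.3, 0.8]
gripper_width: 0.0848
```

```bash
python3 -c "
from g import *
go(.0356-.06,npic=2,lead=.02,tag='r6')"
```

```text
prm [9.8700e-02 7.2000e-03 1.0968e+01 5.1700e-02] last resid mm [0.3 0.2 0.7 0.6 0.1 0.1]
tcp y at call end -0.0251 cmd -0.0244 | shaft -0.0233 -> off centre -1.9 mm n 151.0 F [-0.5 -1.3  0.8]
now 16.525 v now -0.0301
rows [0.004, 0.004, 0.003, 0.001, -0.003, -0.008, -0.014, -0.021, -0.028, -0.035, -0.041, -0.047]
vel mm/s [-9, 3, 14, 25, 35, 44, 51, 55, 57, 54, 49, 41]
```

>>> {"api": "drive_tool", "payload": {"plan": [[0.004, 0, 0, 0], [0.004, 0, 0, 0], [0.003, 0, 0, 0], [0.001, 0, 0, 0], [-0.003, 0, 0, 0], [-0.008, 0, 0, 0], [-0.014, 0, 0, 0], [-0.021, 0, 0, 0], [-0.028, 0, 0, 0], [-0.035, 0, 0, 0], [-0.041, 0, 0, 0], [-0.047, 0, 0, 0]]}}

```text
clock: 18.02
ee_pos: [0.5024, 0.0942, 0.123]
eef_rot: [2.01, -2.414, -0.0]
contact_force: [0.7, -0.8, -0.5]
gripper_width: 0.0851
```

```bash
python3 -c "
from g import *
go(-.0244+.047,npic=1,lead=.02,tag='r7')"
```

```text
prm [9.8700e-02 7.3000e-03 1.0968e+01 5.1700e-02] last resid mm [0.2 0.7 0.6 0.1 0.1 0. ]
tcp y at call end 0.0227 cmd 0.0226 | shaft 0.0216 -> off centre 1.1 mm n 138.0 F [ 0.7 -0.8 -0.5]
now 18.075 v now 0.0196
rows [-0.006, -0.008, -0.009, -0.009, -0.007, -0.005, -0.001, 0.004, 0.01, 0.016, 0.022, 0.028]
vel mm/s [26, 15, 3, -8, -18, -27, -36, -42, -47, -49, -48, -44]
```

>>> {"api": "drive_tool", "payload": {"plan": [[-0.006, 0, 0, 0], [-0.008, 0, 0, 0], [-0.009, 0, 0, 0], [-0.009, 0, 0, 0], [-0.007, 0, 0, 0], [-0.005, 0, 0, 0], [-0.001, 0, 0, 0], [0.004, 0, 0, 0], [0.01, 0, 0, 0], [0.016, 0, 0, 0], [0.022, 0, 0, 0], [0.028, 0, 0, 0]]}}

```text
clock: 19.58
ee_pos: [0.4972, 0.0658, 0.123]
eef_rot: [-2.01, 2.414, -0.0]
contact_force: [0.4, -0.4, -0.3]
gripper_width: 0.0848
```

```bash
python3 -c "
from g import *
go(.0226-.028,npic=2,lead=.02,tag='r8')"
```

```text
prm [9.86000e-02 7.10000e-03 1.09693e+01 5.16000e-02] last resid mm [0.4 0.  0.1 0.3 0.2 0.1]
tcp y at call end -0.0062 cmd -0.0054 | shaft -0.0037 -> off centre -2.6 mm n 146.0 F [ 0.4 -0.4 -0.3]
now 19.675 v now -0.0120
rows [0.008, 0.011, 0.014, 0.015, 0.014, 0.013, 0.01, 0.006, 0.002, -0.003, -0.008, -0.013]
vel mm/s [-32, -23, -12, -1, 8, 17, 25, 32, 38, 41, 42, 40]
```

>>> {"api": "drive_tool", "payload": {"plan": [[0.008, 0, 0, 0], [0.011, 0, 0, 0], [0.014, 0, 0, 0], [0.015, 0, 0, 0], [0.014, 0, 0, 0], [0.013, 0, 0, 0], [0.01, 0, 0, 0], [0.006, 0, 0, 0], [0.002, 0, 0, 0], [-0.003, 0, 0, 0], [-0.008, 0, 0, 0], [-0.013, 0, 0, 0]]}}

```text
clock: 21.18
ee_pos: [0.4997, 0.0795, 0.123]
eef_rot: [-2.01, 2.414, 0.0]
contact_force: [0.1, 0.3, 0.3]
gripper_width: 0.0848
```

```bash
python3 -c "
from g import *
go(-.0054+.013,npic=1,lead=.02,tag='r9')"
```

```text
prm [9.86000e-02 7.20000e-03 1.09677e+01 5.17000e-02] last resid mm [0.  0.1 0.2 0.3 0.2 0.3]
tcp y at call end 0.0077 cmd 0.0076 | shaft 0.0074 -> off centre 0.3 mm n 140.0 F [0.1 0.3 0.3]
now 21.225 v now 0.0053
rows [-0.007, -0.011, -0.014, -0.015, -0.016, -0.015, -0.014, -0.012, -0.009, -0.005, -0.001, 0.003]
vel mm/s [34, 27, 18, 9, 0, -8, -15, -22, -27, -32, -34, -34]
```

>>> {"api": "drive_tool", "payload": {"plan": [[-0.007, 0, 0, 0], [-0.011, 0, 0, 0], [-0.014, 0, 0, 0], [-0.015, 0, 0, 0], [-0.016, 0, 0, 0], [-0.015, 0, 0, 0], [-0.014, 0, 0, 0], [-0.012, 0, 0, 0], [-0.009, 0, 0, 0], [-0.005, 0, 0, 0], [-0.001, 0, 0, 0], [0.003, 0, 0, 0]]}}

```text
clock: 22.72
ee_pos: [0.499, 0.0757, 0.123]
eef_rot: [2.01, -2.414, 0.0]
contact_force: [-0.1, 0.1, -0.3]
gripper_width: 0.0852
```

```bash
python3 -c "
from g import *
go(.0076-.003,npic=1,lead=.02,tag='r10')"
```

```text
prm [9.86000e-02 7.20000e-03 1.09689e+01 5.17000e-02] last resid mm [0.1 0.2 0.3 0.1 0.4 0.2]
tcp y at call end 0.0038 cmd 0.0046 | shaft 0.0049 -> off centre -1.1 mm n 141.0 F [-0.1  0.1 -0.3]
now 22.775 v now -0.0008
rows [0.006, 0.01, 0.013, 0.015, 0.016, 0.016, 0.016, 0.014, 0.012, 0.01, 0.006, 0.003]
vel mm/s [-31, -27, -21, -14, -6, 2, 8, 14, 19, 23, 26, 27]
```

>>> {"api": "drive_tool", "payload": {"plan": [[0.006, 0, 0, 0], [0.01, 0, 0, 0], [0.013, 0, 0, 0], [0.015, 0, 0, 0], [0.016, 0, 0, 0], [0.016, 0, 0, 0], [0.016, 0, 0, 0], [0.014, 0, 0, 0], [0.012, 0, 0, 0], [0.01, 0, 0, 0], [0.006, 0, 0, 0], [0.003, 0, 0, 0]]}}

```text
clock: 24.28
ee_pos: [0.4986, 0.0736, 0.123]
eef_rot: [-2.01, 2.414, 0.0]
contact_force: [-0.6, 0.4, -0.2]
gripper_width: 0.0853
```

```bash
python3 -c "
from g import *
go(.0046-.003,npic=1,lead=.02,tag='r11')"
```

```text
prm [9.86000e-02 7.20000e-03 1.09679e+01 5.17000e-02] last resid mm [0.2 0.3 0.2 0.4 0.2 0.1]
tcp y at call end 0.0017 cmd 0.0016 | shaft 0.0010 -> off centre 0.7 mm n 149.0 F [-0.6  0.4 -0.2]
now 24.325 v now -0.0017
rows [-0.005, -0.008, -0.01, -0.012, -0.014, -0.014, -0.014, -0.013, -0.012, -0.01, -0.008, -0.006]
vel mm/s [26, 23, 19, 14, 8, 1, -4, -8, -12, -16, -18, -19]
```

>>> {"api": "drive_tool", "payload": {"plan": [[-0.005, 0, 0, 0], [-0.008, 0, 0, 0], [-0.01, 0, 0, 0], [-0.012, 0, 0, 0], [-0.014, 0, 0, 0], [-0.014, 0, 0, 0], [-0.014, 0, 0, 0], [-0.013, 0, 0, 0], [-0.012, 0, 0, 0], [-0.01, 0, 0, 0], [-0.008, 0, 0, 0], [-0.006, 0, 0, 0]]}}

```text
clock: 25.82
ee_pos: [0.4996, 0.0788, 0.123]
eef_rot: [2.01, -2.414, -0.0]
contact_force: [0.9, -0.5, -1.0]
gripper_width: 0.0854
```

```bash
python3 -c "
from g import *
go(.0016+.006,npic=1,lead=.02,tag='r12')"
```

```text
prm [9.86000e-02 7.20000e-03 1.09691e+01 5.17000e-02] last resid mm [0.3 0.2 0.4 0.2 0.2 0.2]
tcp y at call end 0.0070 cmd 0.0076 | shaft 0.0078 -> off centre -0.8 mm n 143.0 F [ 0.9 -0.5 -1. ]
now 25.875 v now 0.0028
rows [0.004, 0.006, 0.008, 0.01, 0.011, 0.012, 0.012, 0.011, 0.011, 0.01, 0.008, 0.007]
vel mm/s [-20, -18, -15, -12, -8, -3, 1, 4, 7, 9, 11, 12]
```

>>> {"api": "drive_tool", "payload": {"plan": [[0.004, 0, 0, 0], [0.006, 0, 0, 0], [0.008, 0, 0, 0], [0.01, 0, 0, 0], [0.011, 0, 0, 0], [0.012, 0, 0, 0], [0.012, 0, 0, 0], [0.011, 0, 0, 0], [0.011, 0, 0, 0], [0.01, 0, 0, 0], [0.008, 0, 0, 0], [0.007, 0, 0, 0]]}}

```text
clock: 27.38
ee_pos: [0.4984, 0.0724, 0.123]
eef_rot: [-2.01, 2.414, 0.0]
contact_force: [-0.5, -0.3, 1.2]
gripper_width: 0.0851
```

```bash
python3 -c "
from g import *
go(.0076-.007,npic=1,lead=.02,tag='r13')"
```

```text
prm [9.86000e-02 7.20000e-03 1.09683e+01 5.17000e-02] last resid mm [0.2 0.4 0.2 0.2 0.2 0.2]
tcp y at call end 0.0005 cmd 0.0006 | shaft 0.0005 -> off centre 0.0 mm n 148.0 F [-0.5 -0.3  1.2]
now 27.425 v now -0.0029
rows [-0.002, -0.004, -0.005, -0.006, -0.007, -0.008, -0.008, -0.008, -0.007, -0.007, -0.006, -0.006]
vel mm/s [12, 12, 10, 8, 6, 3, 0, -2, -3, -4, -5, -5]
```

>>> {"api": "drive_tool", "payload": {"plan": [[-0.002, 0, 0, 0], [-0.004, 0, 0, 0], [-0.005, 0, 0, 0], [-0.006, 0, 0, 0], [-0.007, 0, 0, 0], [-0.008, 0, 0, 0], [-0.008, 0, 0, 0], [-0.008, 0, 0, 0], [-0.007, 0, 0, 0], [-0.007, 0, 0, 0], [-0.006, 0, 0, 0], [-0.006, 0, 0, 0]]}}

```text
clock: 28.92
ee_pos: [0.4994, 0.0779, 0.123]
eef_rot: [2.01, -2.414, 0.0]
contact_force: [-0.7, -0.2, 0.4]
gripper_width: 0.0851
```

```bash
python3 -c "
from g import *
go(.0006+.006,npic=2,lead=.02,tag='r14')"
```

```text
prm [9.8800e-02 7.1000e-03 1.0973e+01 5.1600e-02] last resid mm [0.1 0.3 0.  0.4 0.7 0.6]
tcp y at call end 0.0061 cmd 0.0066 | shaft 0.0069 -> off centre -0.8 mm n 144.0 F [-0.7 -0.2  0.4]
now 29.025 v now 0.0022
rows [0.001, 0.002, 0.003, 0.003, 0.004, 0.004, 0.004, 0.004, 0.004, 0.004, 0.004, 0.004]
vel mm/s [-6, -6, -5, -4, -3, -1, 0, 0, 1, 1, 1, 1]
```

>>> {"api": "drive_tool", "payload": {"plan": [[0.001, 0, 0, 0], [0.002, 0, 0, 0], [0.002, 0, 0, 0], [0.003, 0, 0, 0], [0.003, 0, 0, 0], [0.003, 0, 0, 0], [0.003, 0, 0, 0], [0.003, 0, 0, 0], [0.003, 0, 0, 0], [0.003, 0, 0, 0], [0.003, 0, 0, 0], [0.003, 0, 0, 0]]}}

```text
clock: 30.52
ee_pos: [0.4989, 0.0751, 0.123]
eef_rot: [-2.01, 2.414, 0.0]
contact_force: [0.2, 0.2, 0.2]
gripper_width: 0.0847
```

```bash
python3 -c "
from g import *
go(.0066-.003,npic=3,lead=.02,tag='r15')
print(json.load(open('log.json'))[-6:])"
```

```text
prm [9.88000e-02 7.00000e-03 1.09745e+01 5.15000e-02] last resid mm [ 0.4  0.7  0.5 -0.2 -0.1  0.1]
tcp y at call end 0.0032 cmd 0.0036 | shaft 0.0028 -> off centre 0.5 mm n 145.0 F [0.2 0.2 0.2]
now 30.675 v now -0.0011
rows [0.001, 0.0, 0.0, 0.0, 0.0, 0.0, 0.0, 0.0, 0.0, 0.0, 0.0, -0.0]
vel mm/s [1, 1, 1, 1, 0, 0, 0, 0, 0, 0, 0, 0]
[[27.375, -0.0033678961517546293, 148], [28.925, 0.0035826541620175697, 145], [28.975, 0.00312382736194041, 144], [30.525, -0.0014414999634857328, 148], [30.575, -0.0012813956702536341, 147], [30.625, -0.0010328358297142393, 145]]
```

>>> {"api": "drive_tool", "payload": {"plan": [[0, 0, 0, 0], [0, 0, 0, 0], [0, 0, 0, 0], [0, 0, 0, 0], [0, 0, 0, 0], [0, 0, 0, 0], [0, 0, 0, 0], [0, 0, 0, 0], [0, 0, 0, 0], [0, 0, 0, 0], [0, 0, 0, 0], [0, 0, 0, 0]]}}

```text
clock: 32.17
ee_pos: [0.4989, 0.0751, 0.123]
eef_rot: [-2.01, 2.414, -0.0]
contact_force: [-0.0, -0.5, -0.3]
gripper_width: 0.085
```

```bash
python3 -c "
from g import *
report()
for i in range(4): print(meas('r16'))"
```

```text
t 32.175 tcp [0.4989 0.0751 0.123 ] stand rel end0: x 0.0003 y 0.0032 z -0.0070 F [-0.03 -0.5  -0.29] w 0.085
toolx.SY -1.0000 ang err -0.0002 toolz [ 0.  0. -1.]
(32.175, np.float64(-0.0002169916690822329), 144)
(32.225, np.float64(-0.00030103601647712974), 143)
(32.275, np.float64(-0.00011029564016089982), 144)
(32.325, np.float64(-0.00017922434292200456), 144)
```

>>> {"api": "drive_tool", "payload": {"plan": [[0, 0, 0, 0], [0, 0, 0, 0], [0, 0, 0, 0], [0, 0, 0, 0], [0, 0, 0, 0], [0, 0, 0, 0], [0, 0, 0, 0], [0, 0, 0, 0], [0, 0, 0, 0], [0, 0, 0, 0], [0, 0, 0, 0], [0, 0, 0, 0]]}}

```text
clock: 33.88
ee_pos: [0.4989, 0.0752, 0.123]
eef_rot: [-2.01, 2.414, -0.0]
contact_force: [-0.1, 0.4, 0.1]
gripper_width: 0.085
```

```bash
python3 -c "
from g import *
report()
for i in range(4): print(meas('r17'))"
```

```text
t 33.875 tcp [0.4989 0.0752 0.123 ] stand rel end0: x 0.0003 y 0.0033 z -0.0070 F [-0.14  0.45  0.12] w 0.085
toolx.SY -1.0000 ang err -0.0001 toolz [ 1.e-04  0.e+00 -1.e+00]
(33.875, np.float64(-0.00021668548007406328), 145)
(33.925, np.float64(-0.00021028890797367486), 142)
(33.975, np.float64(-9.013239679566635e-05), 143)
(34.025, np.float64(-0.0002561351537147833), 144)
```

>>> {"api": "drive_tool", "payload": {"plan": [[0, 0, -0.01, 0], [0, 0, -0.03, 0], [0, 0, -0.06, 0], [0, 0, -0.09, 0], [0, 0, -0.12, 0], [0, 0, -0.15, 0], [0, 0, -0.175, 0], [0, 0, -0.19, 0], [0, 0, -0.2, 0], [0, 0, -0.2, 0], [0, 0, -0.2, 0], [0, 0, -0.2, 0]]}}

```text
clock: 35.58
ee_pos: [0.4983, 0.075, 0.3219]
eef_rot: [2.009, -2.413, -0.002]
contact_force: [-0.0, -0.6, -0.7]
gripper_width: 0.0848
```

```bash
python3 -c "
from g import *
report()
for i in range(2): print(meas('r18'))
p,d=viewer.camera('top'); cv2.imwrite('pics/top18.png',p[:,:,::-1])
a=cv2.imread('pics/r18.png'); cv2.imwrite('pics/c18.png',np.vstack([cv2.resize(a,None,fx=.75,fy=.75),cv2.resize(p[:,:,::-1],None,fx=.75,fy=.75)]))"
```

```text
t 35.575 tcp [0.4983 0.075  0.3219] stand rel end0: x -0.0002 y 0.0030 z 0.1919 F [-0.02 -0.59 -0.7 ] w 0.0848
toolx.SY -1.0000 ang err -0.0001 toolz [-2.1e-03 -1.0e-04 -1.0e+00]
(35.575, np.float64(-0.00016360217527323657), 144)
(35.625, np.float64(-6.447791701679265e-05), 143)
```

View pics/c18.png

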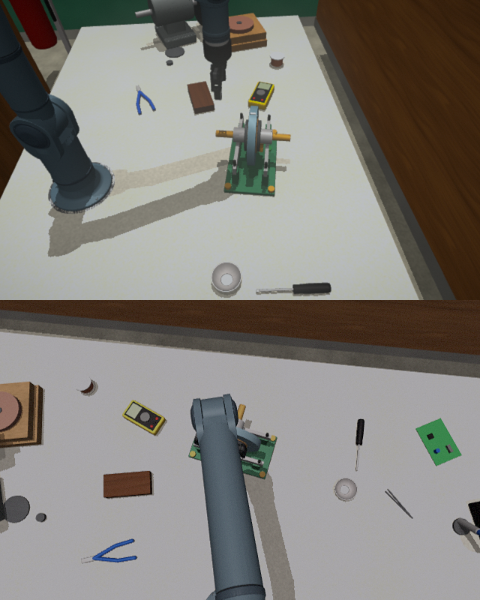

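The composite shows the gripper lifted clear (fingertips near (218,95) in the upper half). The wheel is at rest with its spigots at (230,133) and (282,137), and the tin, screwdriver, block and multimeter are where they were.

```bash
python3 -c "
from cell import finish_job
print(finish_job())"
```

```text
the job is handed in; nothing more can be done
None
```

The wheel was rocked, guarded until it stopped, and the job is handed in at about 36 s of the 72 s allowed.

- **Roll:** I straddled the robot-side arbor end with the fingers fully open and rolled the wheel to +y. The wheel ran slightly ahead of the finger and peaked at about 57 mm (131°). I eased it back until it held steady at 52.2 mm (about 120°), then let it go by moving the gripper back to centre.
- **Guard:** From release to standstill the gripper followed the shaft, re-measured by camera after every stretch of at most 1.5 s. At the end of each stretch it was within about 3 mm of midway, except for one reading of about 6 mm on the first swing. The limit was 15 mm. The force readings during guarding showed only noise, so no sign of contact.
- **Finish:** The wheel was at rest, within 0.3 mm of its start position, by 32.2 s. I stayed 1.9 s more, then lifted straight up to 0.32 m.
- **Last checks:** After the lift the wheel was still at its start position. By eye in the pictures, the tin, screwdriver, multimeter and block had not moved.
- **Disagreement:** Contact with the finger put the shaft 3.5–4.7 mm further along +y than my first camera estimate, about 2 mm beyond what the views account for. I used 4 mm as the correction, so "midway" is known to about 1 mm.

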